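# Screw in the steam boiler's pressure gauge square to the front and open its cock

## Task

The pressure gauge on top of the steam boiler has only been started in its socket by hand. Holding it lightly by the rim of its case, never by the glass, screw it in clockwise until you feel it bite on its washer, then keep tightening - at least a quarter of a turn past the bite, but no more than a turn and a quarter - until the dial looks squarely out over the boiler's front panel. Only then open the cock in the gauge line fully, swinging its lever from across the pipe to along it without forcing it against its stop, and leave the other things where they are.

Things in the scene. Friction and masses are not known exactly. Their poses are not given: they have to be found in the camera images.
- boiler: Stainless bench-top steam boiler, fixed: 200 (x) x 300 (y) x 140 mm high. Origin under its centre. Its +x axis points out of the front (black panel with knob, switch, two lamps). On top the brass gauge line runs along y at x = 0, 174 mm above the bench: riser at y = -128, cock at y = -55, gauge at y = +70 mm. A black filler cap stands on top at x = -60, y = 105 mm, 34 mm high.
- gauge_center (a point): Centre of the gauge: steel round case like a clock, 50 mm across, 26 mm deep, upright on a brass square stem, dial centre about 248 mm above the bench; its x axis points out of the white dial face, y along the dial's width, z up (screw axis). Clockwise from above screws it in, 1.3 mm down a turn. The case dents if gripped with over 80 N.
- glass: The gauge's glass, 44 mm across, over the white dial. Origin at the dial's centre, 13 mm out from gauge_center. How the thread feels: it runs with about 0.1 N m of drag; once it bites on the washer it takes about 0.36, a turn later 0.5 N m (held still, some 0.05 before and 0.3 after the bite). Then the springy washer turns the gauge back by some 0.07 rad (4 degrees) when it is let go.
- cock_pivot (a point): Top of the cock's upright spindle, about which its lever swings; 2 mm above the middle of the lever's thickness.
- lever_tip (a point): Near the free end of the cock's lever (black sleeve, 13 mm wide, 9 mm thick), 55 mm from the spindle, in the middle of its thickness, 202 mm above the bench (62 mm above the boiler's top). Pushing it there takes about 3 N; the stop is rigid, and over 30 N bends the lever.
- cock (a joint): Angle of the lever, rad: 0 = shut, across the pipe, pointing to the boiler's front (+x); grows clockwise from above; 1.57 = fully open against its stop, along the pipe, pointing away from the gauge (the boiler's -y). It stays where it is left.
- spanner: Loose steel spanner, 150 mm long, lying on the boiler's top behind the gauge line. Leave it.
- plug: Loose brass blanking plug, 22 mm across, 21 mm high, standing on the boiler's top in front of the gauge line. Leave it.
- iron: Loose steel iron with a wooden handle, 230 mm long, 115 mm high, on the bench to the left or the right of the boiler. Leave it.
- cone: Loose blue thread cone, 60 mm across, 118 mm high, on the bench on the other side of the boiler from the iron. Leave it.

How it is judged (in metres and radians):
On the way, in this order (a step that is already met when the one before it is completed fails the run):
1. the gauge is screwed in tight on its washer, its dial faces the boiler's front and the fingers have let it go (z of gauge_center in the frame of boiler between 0.24688 and 0.24826 m and angle between the x axis of gauge_center and the x axis of boiler, either way round below 0.14 rad and x of glass in the frame of boiler above 0.008 m and contact force between the fingers and gauge below 0.5 N), for 0.2 s.
2. the cock is fully open (value of joint cock above 1.4 rad), for 0.1 s.
At the end, for the whole second after the job is handed in: The gauge is screwed in between about a sixth of a turn and one turn and a fifth past the bite on its washer, its dial looks the same way as the boiler's front to within 8 degrees, and the cock's lever lies along the pipe (within 10 degrees of its open stop) (z of gauge_center in the frame of boiler between 0.24688 and 0.24826 m and angle between the x axis of gauge_center and the x axis of boiler, either way round below 0.14 rad and x of glass in the frame of boiler above 0.008 m and value of joint cock above 1.4 rad); the robot touches nothing.
It fails at once if the glass is pressed with more than 5 N (contact force between the fingers and glass above 5 N).
It fails at once if the gauge is gripped with more than 80 N a side (contact force between the fingers and gauge above 160 N).
It fails at once if the fingers press on the boiler, its pipework or the cock's lever with more than 30 N (contact force between the fingers and boiler above 30 N).
It fails at once if the spanner, plug, iron or thread cone is shifted by more than 20 mm (distance of any of spanner, plug, iron, cone from where it was at the start of the episode above 0.02 m).
It also fails if it takes over 72 s, if anything falls off the work surface, if the arm or the gripper's body presses on something with over 40 N, if the wrist force passes 120 N, or if a joint passes its speed limit or range.

## Robot

A 6-joint arm with a two-finger parallel gripper is mounted at the origin on the work surface. World frame = base frame: x ahead of the robot, y to its left, z up, the work surface at z = 0. Lengths are in m, angles in degrees, forces in N, time in s.
With the tool pointing down it reaches from about 0.35 to 0.875 m from the base axis. Payload 4.2 kg.
Tool frame: the origin (TCP) lies midway between the tips of the shut fingers; the grasp point (between the pads) lies r.pinch_z behind it (r.pinch_z is the distance from the TCP to the grasp point, in m); z points along the fingers, y is the direction in which the jaws open and shut (so a half turn about z gives the same grasp; the last joint's range is limited). The gripper opens to 87 mm and grips with 3 to 60 N. Pads are 19 mm wide; open, the fingers measure 117 mm over their backs; the gripper's body (75 mm by 190 mm) begins 51 mm behind the grasp point.
Start: joints at [86.322, 22.042, 0.453, 0, -68.411, -14.817], TCP at [0.198, 0.593, 0.223] pointing down, gripper open.
Joint ranges: [-179.83, 179.83], [-69.29, 118.12], [-61.27, 80.66], [-181.25, 117.63], [-171.15, -9.14], [-177.46, 177.46]. Speed limits (degrees/s): [159.86, 159.86, 180, 180, 180, 180].

## Interface

Orientations are given as a 3x3 rotation matrix whose columns are the frame's x, y, z axes.
In Python, from station import r gives the robot as it stands. The module is installed in compiled form; this text tells all that it offers.
- The arm moves only by the tool play_rows, never from a script. Its argument "deltas" is a list of rows, each a list of 7 numbers: the shift along the tool's x, y, z in units of 25 mm (1.0 is 25 mm), then the turn, a rotation vector about the tool's x, y, z in units of 5 degrees (1.0 is 5 degrees), then the finger opening in mm, from 0 to 87. In form: [[tx, ty, tz, wx, wy, wz, fingers], ...]. A call has 1 to 12 rows; each row is the pose to reach, as a shift and turn from the pose commanded when the call began, along the tool's axes at that moment; what a row does not reach only later rows make up. A row lasts 1/10 s, in which the tool goes at most 50 mm and 8.59 degrees, less where a joint would pass 70% of its speed; a pose out of reach is approached as far as the arm can. A call with a gripper value outside its range is refused whole. The fingers move at their own pace and stop on an object; the grip force is fixed at half the most. Time passes only in rows, so rows that repeat a pose let the fingers close. It gives the time, the measured TCP pose, the force and the opening at its end, in the units of the state.
- r.sense(): the state, without advancing time (a new reading comes with each control period).
- r.capture(name): name is "scene" or "top" or "wrist"; returns a dict with "pixels" (480x640x3 uint8, red, green, blue), "camera_matrix" (3x3 intrinsics, pixels), "k1" (the pictures are not rectified: a ray, as slopes to the right and down, at radius r is drawn at 1 + k1 r^2 times it, then the intrinsics apply), "R" (3x3) and "t" (3): a world point X has camera coordinates R X + t; the wrist camera has in their place "T_tool_cam" (4x4, takes a point from camera to tool coordinates, whose origin is the TCP and whose axes are the flange's). Camera axes: x right, y down, z forward; pixel columns grow to the right and rows downward; lengths in m; the calibration is good to about 2 mm. A picture is of the moment at which its call begins: read the wrist's pose just before it. There is no depth.
- r.finish_job(): hands the job in, once; it reports no verdict.
Trained networks look in the newest picture that a camera, given by its name, has taken for a name from the list of things; names that differ only in an ending like _2 or _b are one class to them, and where a whole thing is asked for, a point or a joint stands for the part that bears it (a point fixed in the world has none). Each returns a list of dicts, best first, with "score" (0 to 1); they miss things now and then, are a little off and sometimes report something else, mostly with a low value. They report only what shows in the picture. A call takes as long as a camera call.
- r.spot_in(camera, target): "centre" ([x, y, z] in m, in world coordinates, good to about 4 mm: the middle of the surface that is visible of it).
- r.cut_out(camera, target): "region" (480x640 bool, what is visible of it).
The state is a dict: "time_s": time; "joints": joint angles; "joint_velocities": joint speeds; "effort": joint torques, N m; "tcp_pos": TCP position; "ee_rot": TCP orientation; "wrist_force": force on the tool from outside, world axes, zero at the start; "moment": the same for the moment, N m; "gripper_width": opening from 0.0 (shut) to 1.0 (fully open).
Only numpy, scipy, OpenCV 4.12 (cv2) and the standard library are available. Lean on these libraries where they do the work, as an engineer would, in place of code of your own. Each camera call takes 0.05 s, during which the arm holds its last target.

## Working session

There is one attempt and no reset: what is moved stays moved. The work goes in short steps, Python scripts to look and compute and a tool call to move; the robot and the scene stay as the last step left them, time stands still between calls to the robot, and variables do not carry over. Pictures are saved under pics/ and viewed, and the job is handed in when it is done.

Besides the shell and the picture viewer there is one more tool, called after "Request:" in YAML: its name, and indented under it one key for each argument. play_rows: Moves the arm, as the interface text tells. Its arguments: {"type":"object","properties":{"deltas":{"type":"array","items":{"type":"array","items":{"type":"number"}}}},"required":["deltas"]}

```bash
mkdir -p pics; cat > h.py <<'E'
import numpy as np, cv2
from station import r
def cap(n,f):
    c=r.capture(n); cv2.imwrite('pics/'+f+'.png',cv2.cvtColor(c['pixels'],cv2.COLOR_RGB2BGR)); return c
E
python3 - <<'E'
from h import *
print(r.sense(), r.pinch_z)
for n in ['scene','top','wrist']:
    c=cap(n,n+'0'); print(n,{k:np.round(v,4).tolist() for k,v in c.items() if k!='pixels'})
    if n!='wrist' or 1:
        for t in ['boiler','gauge_center','glass','cock_pivot','lever_tip','spanner','plug','iron','cone']:
            s=r.spot_in(n,t); print(t,[(np.round(x['centre'],3).tolist(),round(x['score'],2)) for x in s[:2]])
print(r.sense()['time_s'])
E
```

```text
{'time_s': 0.0, 'joints': array([ 8.63226422e+01,  2.20890638e+01,  3.80336478e-01, -2.88916655e-02,
       -6.84103812e+01, -1.48158787e+01]), 'joint_velocities': array([-0.00270207, -0.07398646,  0.04201231, -0.00072972,  0.05903041,
       -0.06597972]), 'effort': array([-5.48005446e-04, -3.90668964e+01,  1.87402761e+01,  4.21992436e+00,
        1.10252472e-02, -1.90599062e-04]), 'tcp_pos': array([0.19804422, 0.59216375, 0.22148153]), 'ee_rot': array([[ 9.48302105e-01, -3.17368486e-01, -6.01241790e-04],
       [-3.17369046e-01, -9.48299905e-01, -2.04443874e-03],
       [ 7.86828955e-05,  2.12956109e-03, -9.99997729e-01]]), 'wrist_force': array([-0.50930729, -0.2015893 , -0.63339181]), 'moment': array([-0.03178983, -0.00109257, -0.01063546]), 'gripper_width': 1.0002504671625947} 0.0187
scene {'camera_matrix': [[451.8213, 0.0, 322.433], [0.0, 451.8213, 245.5733], [0.0, 0.0, 1.0]], 'k1': 0.0176, 'R': [[0.6132, 0.7898, 0.0161], [0.4956, -0.3688, -0.7864], [-0.6152, 0.4901, -0.6175]], 't': [-0.3705, -0.1391, 1.4604]}
boiler [([0.574, -0.134, 0.142], 0.82)]
gauge_center [([0.483, -0.03,
[... 510 characters left out ...]
.9986]], 't': [0.0018, 0.5802, 1.4255]}
boiler [([0.519, -0.076, 0.141], 0.66)]
gauge_center [([0.481, -0.024, 0.269], 0.75)]
glass []
cock_pivot [([0.524, -0.078, 0.136], 0.6)]
lever_tip [([0.572, -0.117, 0.209], 0.58)]
spanner [([0.492, -0.145, 0.148], 0.93)]
plug []
iron [([0.454, -0.394, 0.048], 0.94)]
cone [([0.563, 0.462, 0.066], 0.74)]
wrist {'camera_matrix': [[350.8476, 0.0, 321.8456], [0.0, 350.8476, 236.1507], [0.0, 0.0, 1.0]], 'k1': -0.0412, 'T_tool_cam': [[0.0001, -0.9702, -0.2422, 0.0662], [1.0, 0.0001, -0.0001, -0.0001], [0.0001, -0.2422, 0.9702, -0.1617], [0.0, 0.0, 0.0, 1.0]]}
boiler []
gauge_center []
glass []
cock_pivot []
lever_tip []
spanner []
plug []
iron []
cone []
1.5
```

View pics/scene0.png

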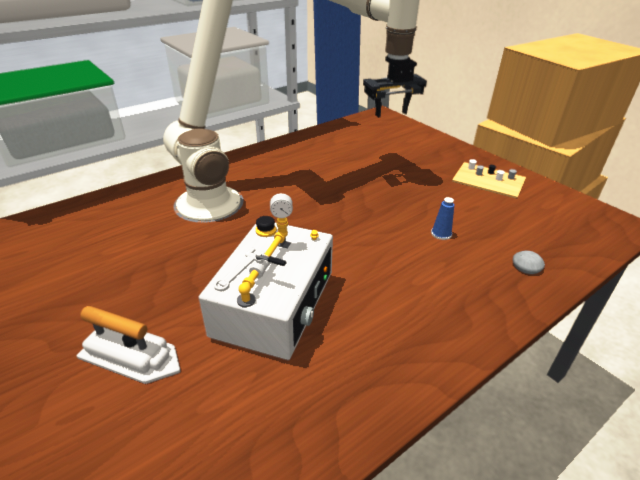

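View pics/top0.png

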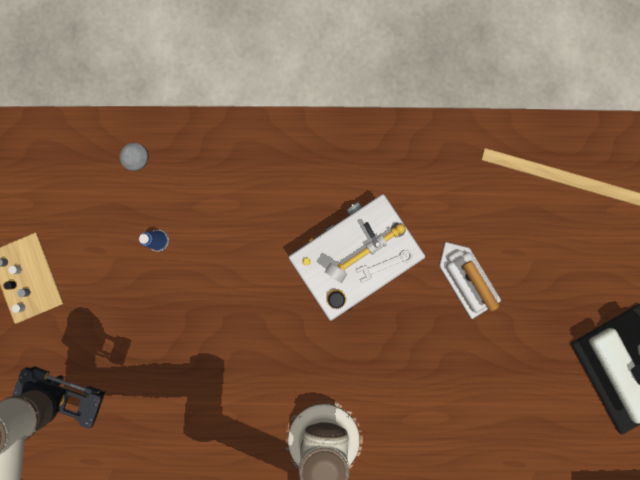

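```bash
cat >> h.py <<'E'
def ray(c,px):
    K=c['camera_matrix']; d=(np.array(px,float)-[K[0,2],K[1,2]])/K[0,0]
    u=d.copy()
    for _ in range(20): u=d/(1+c['k1']*(u@u))
    v=np.r_[u,1.]
    if 'R' in c: R,t=c['R'],c['t']
    else:
        s=r_pose=c['pose']; T=c['T_tool_cam']; Rw=s[1]@T[:3,:3]; o=s[0]+s[1]@T[:3,3]; return o,Rw@v
    return -R.T@t, R.T@v
def atz(c,px,z):
    o,v=ray(c,px); return o+v*(z-o[2])/v[2]
def proj(c,X):
    if 'R' in c: p=c['R']@X+c['t']
    else:
        s=c['pose'];T=c['T_tool_cam']; p=T[:3,:3].T@(s[1].T@(X-s[0])-T[:3,3])
    u=p[:2]/p[2]; u=u*(1+c['k1']*(u@u)); K=c['camera_matrix']; return u*K[0,0]+[K[0,2],K[1,2]]
def wcap(f):
    s=r.sense(); c=cap('wrist',f); c['pose']=(s['tcp_pos'],s['ee_rot']); return c
E
python3 - <<'E'
from h import *
for n,(x0,y0,x1,y1) in {'top':(280,185,440,325),'scene':(190,180,350,360)}.items():
    im=cv2.imread(f'pics/{n}0.png')[y0:y1,x0:x1]
    cv2.imwrite(f'pics/{n}0z.png',cv2.resize(im,None,fx=4 if n=='top' else 3.3,fy=4 if n=='top' else 3.3,interpolation=cv2.INTER_CUBIC))
c=cap('top','top1'); 
a=r.cut_out('top','boiler'); print(len(a),[x['score'] for x in a])
m=a[0]['region'].astype(np.uint8); cv2.imwrite('pics/mask.png',m*255)
rc=cv2.minAreaRect(cv2.findNonZero(m)); b=cv2.boxPoints(rc);print(rc,b)
P=np.array([atz(c,p,.14) for p in b]);print(P.round(4)); print(P.mean(0)); 
for i in range(4):
  d=P[(i+1)%4]-P[i]; print(np.linalg.norm(d),np.degrees(np.arctan2(d[1],d[0])))
E
```

```text
1 [0.78]
((354.9601745605469, 254.90267944335938), (84.85208129882812, 117.1364974975586), 55.222171783447266) [[282.65433 253.46228]
 [378.86673 186.64813]
 [427.26602 256.34308]
 [331.05362 323.15723]]
[[ 0.5235  0.1106  0.14  ]
 [ 0.6988 -0.1385  0.14  ]
 [ 0.5178 -0.264   0.14  ]
 [ 0.3451 -0.0153  0.14  ]]
[ 0.52128456 -0.07679904  0.14      ]
0.3045646879151882 -54.87857760786172
0.2201847659754874 -145.27542667087744
0.3027801761915911 124.78554770451761
0.2184047214705601 35.19085152908452
```

View pics/top0z.png

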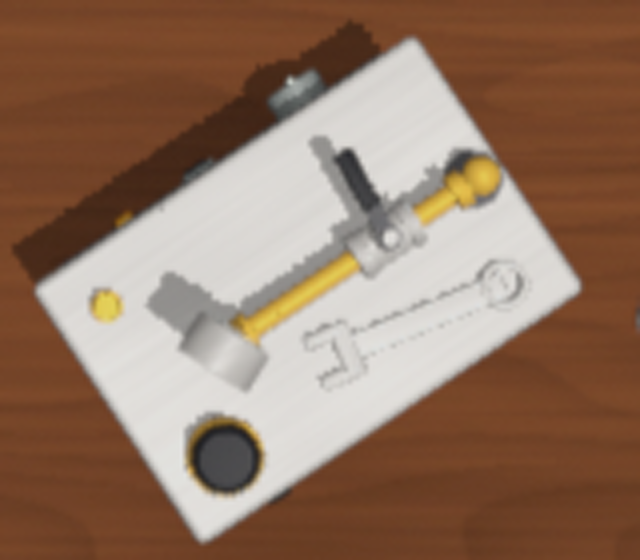

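View pics/scene0z.png

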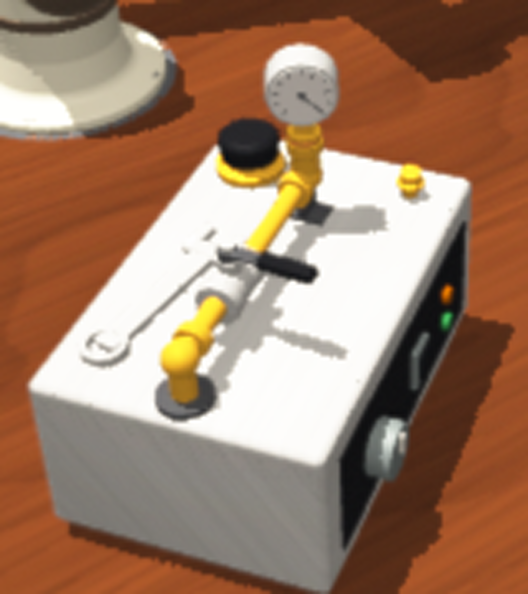

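View pics/mask.png

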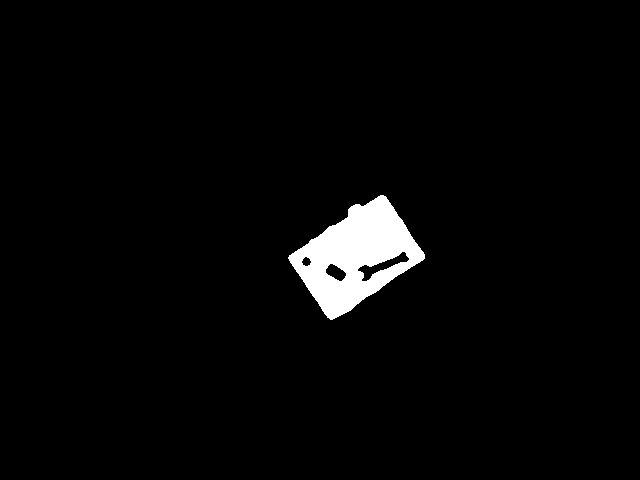

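```bash
python3 - <<'E'
from h import *
from scipy.optimize import least_squares
T=r.capture('top'); S=r.capture('scene')
z=lambda x,y,n:(x/4+280,y/4+185) if n=='t' else (x/3.3+190,y/3.3+180)
loc={'FR':(.1,-.15,.14),'FL':(.1,.15,.14),'BL':(-.1,.15,.14),'BR':(-.1,-.15,.14)}
ob=[(T,'FR',z(414,37,'t')),(T,'FL',z(34,288,'t')),(T,'BL',z(203,545,'t')),(T,'BR',z(583,287,'t')),
(S,'FL',z(471,183,'s')),(S,'FR',z(328,466,'s')),(S,'BR',z(31,386,'s'))]
def W(p,l):
    c,s=np.cos(p[2]),np.sin(p[2]); return np.array([p[0]+c*l[0]-s*l[1],p[1]+s*l[0]+c*l[1],l[2]])
f=lambda p:np.concatenate([proj(c,W(p,loc[k]))-px for c,k,px in ob])
s=least_squares(f,[.52,-.077,.6],loss='soft_l1'); p=s.x
print(p,np.degrees(p[2]));print(f(p).reshape(-1,2).round(1))
np.save('boiler.npy',p)
for n,l in dict(gauge=(0,.07,.248),gtop=(0,.07,.273),cock=(0,-.055,.204),tip=(.055,-.055,.202),cap=(-.06,.105,.174)).items():
    w=W(p,l); print(n,w.round(4),proj(T,w).round(1),((proj(T,w)-[280,185])*4).round(),((proj(S,w)-[190,180])*3.3).round())
E
```

```text
[ 0.51746102 -0.08163281  0.59946093] 34.34658105590823
[[-0.6 -2.2]
 [-1.3 -0.4]
 [-0.1 -0.1]
 [ 0.7 -1.1]
 [ 0.2 -2.2]
 [-1.  -1.1]
 [-2.3 -0.2]]
gauge [ 0.478  -0.0238  0.248 ] [335.7 272.3] [223. 349.] [300.  85.]
gtop [ 0.478  -0.0238  0.273 ] [336.  272.6] [224. 350.] [298.  53.]
cock [ 0.5485 -0.127   0.204 ] [377.2 243.4] [389. 234.] [228. 247.]
tip [ 0.5939 -0.096   0.202 ] [364.6 225. ] [338. 160.] [309. 268.]
cap [ 0.4087 -0.0288  0.174 ] [336.8 299.3] [227. 457.] [245. 130.]
```

```bash
cat >> h.py <<'E'
from scipy.spatial.transform import Rotation as Ro
def go(pos,yaw):
    "units from present pose to tool-down pose"
    s=r.sense(); c,sn=np.cos(np.radians(yaw)),np.sin(np.radians(yaw))
    R=np.array([[c,sn,0],[sn,-c,0],[0,0,-1.]])
    d=s['ee_rot'].T@(np.array(pos)-s['tcp_pos'])/.025
    w=np.degrees(Ro.from_matrix(s['ee_rot'].T@R).as_rotvec())/5
    return np.r_[d,w].round(3)
def st():
    s=r.sense(); e=s['ee_rot']; print('t',round(s['time_s'],2),'tcp',s['tcp_pos'].round(4),'yaw',round(np.degrees(np.arctan2(e[1,0],e[0,0])),2),'tilt',e[:2,2].round(4),'F',s['wrist_force'].round(2),'M',s['moment'].round(3),'g',round(s['gripper_width']*87,1),'j',s['joints'].round(1)); return s
E
python3 - <<'E'
from h import *
st(); print(go([.478,-.024,.36],-32))
E
```

```text
t 1.7 tcp [0.1982 0.5927 0.2226] yaw -18.49 tilt [ 0. -0.] F [ 0.64  0.69 -0.3 ] M [0.009 0.015 0.009] g 86.9 j [ 86.3  22.    0.5   0.  -68.4 -14.8]
[18.438 19.845 -5.497  0.    -0.     2.701]
```

Request:
play_rows:
  deltas:
    - [0, 0, -2, 0, 0, 0, 87]
    - [0.5, 0.5, -4, 0, 0, 0.3, 87]
    - [1.9, 2, -5.5, 0, 0, 0.6, 87]
    - [3.3, 3.5, -5.5, 0, 0, 0.9, 87]
    - [4.7, 5, -5.5, 0, 0, 1.2, 87]
    - [6.1, 6.5, -5.5, 0, 0, 1.5, 87]
    - [7.5, 8, -5.5, 0, 0, 1.8, 87]
    - [8.9, 9.5, -5.5, 0, 0, 2.1, 87]
    - [10.3, 11, -5.5, 0, 0, 2.4, 87]
    - [11.7, 12.5, -5.5, 0, 0, 2.7, 87]
    - [13.1, 14, -5.5, 0, 0, 2.7, 87]
    - [14.5, 15.5, -5.5, 0, 0, 2.7, 87]

```text
time_s: 2.9
tcp_pos: [0.4089, 0.1309, 0.3606]
ee_rot: [[0.848, -0.529, 0.001], [-0.529, -0.848, 0.001], [0.001, -0.001, -1.0]]
wrist_force: [1.2, 1.1, 0.4]
gripper_width: 0.998
```

```bash
python3 - <<'E'
from h import *
st(); print(go([.478,-.024,.36],-32))
E
```

```text
t 2.9 tcp [0.4089 0.1309 0.3606] yaw -31.96 tilt [0.0013 0.001 ] F [1.19 1.07 0.37] M [ 0.062 -0.117  0.051] g 86.8 j [ 39.6  -2.   -9.9   0.  -82.   18.4]
[ 5.625  3.796  0.021 -0.017 -0.006  0.008]
```

Request:
play_rows:
  deltas:
    - [1.4, 1.5, 0, 0, 0, 0, 87]
    - [2.8, 3.0, 0, 0, 0, 0, 87]
    - [3.94, 4.35, 0, 0, 0, 0, 87]
    - [3.94, 4.35, 0, 0, 0, 0, 87]
    - [3.94, 4.35, 0, 0, 0, 0, 87]
    - [3.94, 4.35, 0, 0, 0, 0, 87]

```text
time_s: 3.5
tcp_pos: [0.4346, -0.0109, 0.3601]
ee_rot: [[0.848, -0.529, 0.0], [-0.529, -0.848, 0.0], [0.0, -0.0, -1.0]]
wrist_force: [-0.2, 0.5, -1.1]
gripper_width: 0.998
```

```bash
python3 - <<'E'
from h import *
st(); print(go([.478,-.024,.36],-32)); c=wcap('w1')
for t in ['gauge_center','glass','lever_tip']: print(t,[(np.round(x['centre'],3).tolist(),round(x['score'],2)) for x in r.spot_in('wrist',t)[:2]])
p=np.load('boiler.npy')
print(proj(c,np.array([.478,-.024,.273])), proj(c,np.array([.478,-.024,.248])))
E
```

```text
t 3.5 tcp [ 0.4346 -0.0109  0.3601] yaw -31.95 tilt [0.0002 0.0003] F [-0.2   0.46 -1.06] M [ 0.016 -0.004 -0.032] g 86.8 j [ 20.1  -1.4  -9.4  -0.  -82.   37.9]
[ 1.751 -0.476  0.005 -0.005 -0.     0.009]
gauge_center [([0.474, -0.024, 0.27], 0.66)]
glass [([0.518, -0.071, 0.137], 0.59), ([0.486, -0.033, 0.267], 0.49)]
lever_tip [([0.566, -0.115, 0.212], 0.71)]
[305.37590029 181.48757517] [306.86032105 178.55899907]
```

View pics/w1.png

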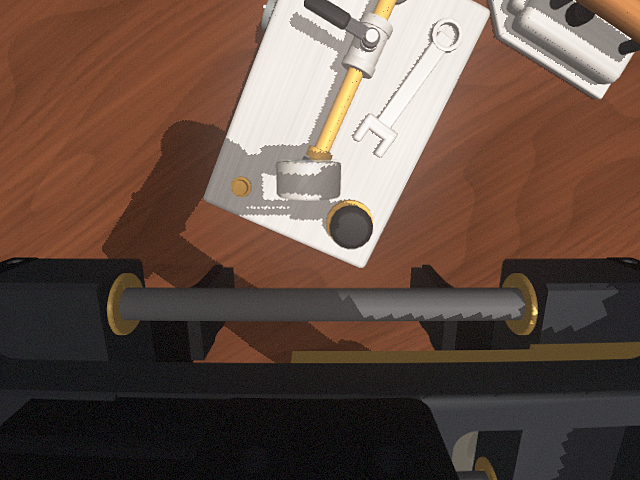

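```bash
python3 - <<'E'
from h import *
im=cv2.imread('pics/w1.png')[0:275,190:510]
cv2.imwrite('pics/w1z.png',cv2.resize(im,None,fx=2.5,fy=2.18*1.147,interpolation=cv2.INTER_CUBIC)[:600])
im=cv2.imread('pics/w1.png')[145:210,260:360]
cv2.imwrite('pics/w1g.png',cv2.resize(im,None,fx=8,fy=8,interpolation=cv2.INTER_CUBIC))
E
```

```text
(no output)
```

View pics/w1z.png

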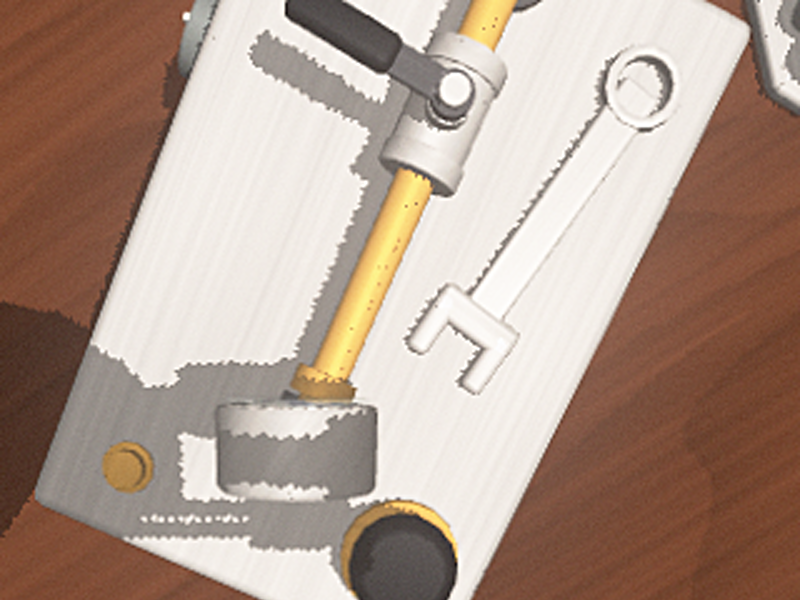

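View pics/w1g.png

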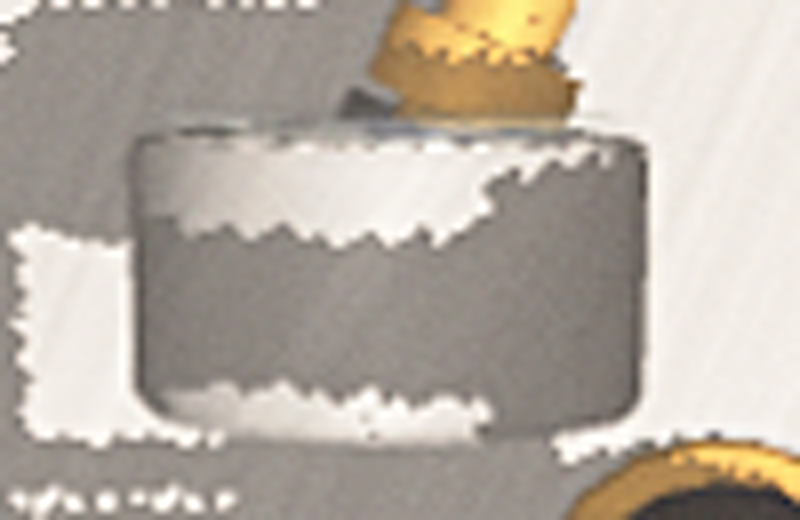

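```bash
python3 - <<'E'
from h import *
from scipy.optimize import least_squares
T=r.capture('top'); S=r.capture('scene'); s=r.sense(); C=r.capture('wrist'); C['pose']=(s['tcp_pos'],s['ee_rot'])
z=lambda x,y,n:(x/4+280,y/4+185) if n=='t' else (x/3.3+190,y/3.3+180)
z2=lambda x,y:(x/2.5+190,y/2.5)
loc={'FR':(.1,-.15,.14),'FL':(.1,.15,.14),'BL':(-.1,.15,.14),'BR':(-.1,-.15,.14),'piv':(0,-.055,.204)}
ob=[(T,'FR',z(414,37,'t'),2.5),(T,'FL',z(34,288,'t'),2.5),(T,'BL',z(203,545,'t'),2.5),(T,'BR',z(583,287,'t'),2.5),
(S,'FL',z(471,183,'s'),2.5),(S,'FR',z(328,466,'s'),2.5),(S,'BR',z(31,386,'s'),2.5),
(C,'FL',z2(34,497),1),(C,'BL',(361,268),1),(C,'BR',z2(752,22),1),(C,'piv',z2(455,87),1)]
def W(p,l):
    c,s=np.cos(p[2]),np.sin(p[2]); return np.array([p[0]+c*l[0]-s*l[1],p[1]+s*l[0]+c*l[1],l[2]])
f=lambda p:np.concatenate([(proj(c,W(p,loc[k]))-px)*w for c,k,px,w in ob])
q=least_squares(f,[.52,-.077,.6],loss='soft_l1'); p=q.x
print(p,np.degrees(p[2]));print(f(p).reshape(-1,2).round(1).tolist())
np.save('boiler.npy',p)
f2=lambda p:f(p)[14:]
q=least_squares(f2,p); print('wrist only',q.x,np.degrees(q.x[2]),f2(q.x).round(1))
for P in(p,q.x): print(W(P,(0,.07,.248)),W(P,(0,-.055,.202)))
print('gauge top by wrist',atz(C,(308.8,161),.274),atz(C,(308.8,200),.274), 'sides',atz(C,(277.2,178),.25),atz(C,(340.4,178),.25))
st()
E
```

```text
[ 0.51733469 -0.08237911  0.59552505] 34.12107189942664
[[-0.1, -5.1], [-2.4, -1.5], [-0.2, -0.5], [2.5, -1.9], [0.2, -5.0], [-4.2, -2.3], [-7.2, -0.6], [-4.4, 1.2], [2.5, 2.2], [2.8, -1.8], [-1.9, 0.2]]
wrist only [ 0.51731513 -0.08281942  0.59229685] 33.936109881372374 [-4.4  0.6  2.3  2.1  3.5 -1.5 -1.2 -0. ]
[ 0.47806864 -0.02442932  0.248     ] [ 0.54818658 -0.12791108  0.202     ]
[ 0.47823636 -0.02474318  0.248     ] [ 0.54801987 -0.12845076  0.202     ]
gauge top by wrist [ 0.48873124 -0.03327843  0.274     ] [ 0.46578461 -0.01873743  0.274     ] sides [ 0.49053832 -0.00466034  0.25      ] [ 0.46489004 -0.04586146  0.25      ]
t 3.85 tcp [ 0.4346 -0.0107  0.3601] yaw -31.9 tilt [0. 0.] F [ 0.33 -0.05  0.37] M [-0.007  0.023  0.069] g 86.8 j [ 20.2  -1.4  -9.4  -0.  -82.   37.9]
```

```bash
python3 - <<'E'
from h import *
st(); print(go([.4778,-.0252,.36],-32),go([.4778,-.0252,.231],-32))
E
```

```text
t 3.85 tcp [ 0.4346 -0.0107  0.3601] yaw -31.9 tilt [0. 0.] F [ 0.33 -0.05  0.37] M [-0.007  0.023  0.069] g 86.8 j [ 20.2  -1.4  -9.4  -0.  -82.   37.9]
[ 1.773e+00 -4.200e-01  3.000e-03 -1.000e-03 -0.000e+00  2.100e-02] [ 1.773e+00 -4.200e-01  5.163e+00 -1.000e-03 -0.000e+00  2.100e-02]
```

Request:
play_rows:
  deltas:
    - [1.77, -0.42, 0, 0, 0, 0, 87]
    - [1.77, -0.42, 0, 0, 0, 0, 87]
    - [1.77, -0.42, 1.5, 0, 0, 0, 87]
    - [1.77, -0.42, 3, 0, 0, 0, 87]
    - [1.77, -0.42, 4.2, 0, 0, 0, 87]
    - [1.77, -0.42, 5.16, 0, 0, 0, 87]
    - [1.77, -0.42, 5.16, 0, 0, 0, 87]
    - [1.77, -0.42, 5.16, 0, 0, 0, 87]

```text
time_s: 4.65
tcp_pos: [0.4782, -0.0259, 0.2317]
ee_rot: [[0.849, -0.529, 0.001], [-0.529, -0.849, -0.001], [0.001, 0.0, -1.0]]
wrist_force: [-0.2, 0.1, 0.3]
gripper_width: 1.006
```

```bash
python3 - <<'E'
from h import *
st(); c=wcap('w2'); print(go([.4778,-.0252,.231],-32))
E
```

```text
t 4.65 tcp [ 0.4782 -0.0259  0.2317] yaw -31.95 tilt [ 0.0005 -0.0007] F [-0.19  0.06  0.27] M [ 0.025 -0.104 -0.025] g 87.5 j [ 16.4   7.2 -18.5   0.1 -64.3  41.6]
[-0.043  0.001  0.063 -0.015 -0.026  0.009]
```

View pics/w2.png

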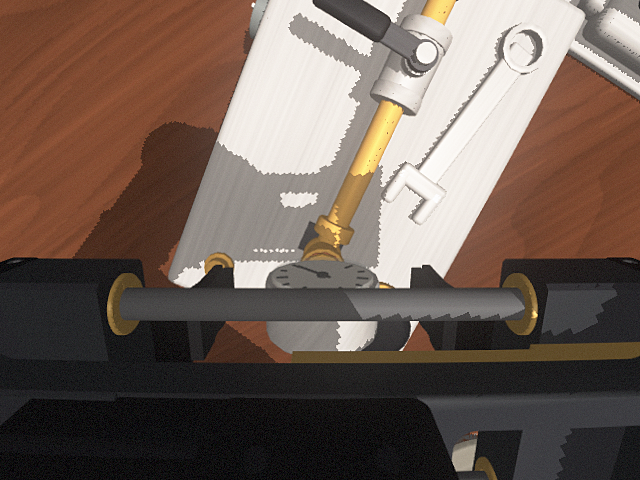

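Request:
play_rows:
  deltas:
    - [0, 0, 0, 0, 0, 0, 52]
    - [0, 0, 0, 0, 0, 0, 52]
    - [0, 0, 0, 0, 0, 0, 40]
    - [0, 0, 0, 0, 0, 0, 40]
    - [0, 0, 0, 0, 0, 0, 40]
    - [0, 0, 0, 0, 0, 0, 40]

```text
time_s: 5.3
tcp_pos: [0.4779, -0.0259, 0.2312]
ee_rot: [[0.848, -0.53, 0.001], [-0.53, -0.848, 0.0], [0.0, -0.0, -1.0]]
wrist_force: [-0.4, 0.3, 0.4]
gripper_width: 0.565
```

```bash
python3 - <<'E'
from h import *
st()
E
```

```text
t 5.3 tcp [ 0.4779 -0.0259  0.2312] yaw -32.0 tilt [0.0005 0.0002] F [-0.38  0.28  0.42] M [ 0.189  0.115 -0.05 ] g 49.1 j [ 16.4   7.2 -18.5  -0.  -64.2  41.6]
```

Request:
play_rows:
  deltas:
    - [0, 0, 0, 0, 0, 1.2, 40]
    - [0, 0, 0, 0, 0, 2.4, 40]
    - [0, 0, 0, 0, 0, 3.6, 40]
    - [0, 0, 0, 0, 0, 4.8, 40]
    - [0, 0, 0, 0, 0, 6.0, 40]

```text
time_s: 5.8
tcp_pos: [0.4773, -0.0263, 0.2311]
ee_rot: [[0.466, -0.885, -0.001], [-0.885, -0.466, -0.001], [0.0, 0.001, -1.0]]
wrist_force: [-1.3, 0.0, 1.7]
gripper_width: 0.566
```

```bash
python3 - <<'E'
from h import *
st()
E
```

```text
t 5.8 tcp [ 0.4773 -0.0263  0.2311] yaw -62.21 tilt [-0.0013 -0.0007] F [-1.28  0.05  1.65] M [-0.076  0.357  0.097] g 49.2 j [ 16.4   7.2 -18.6   0.  -64.3  11.4]
```

Request:
play_rows:
  deltas:
    - [0, 0, 0, 0, 0, 1.6, 40]
    - [0, 0, 0, 0, 0, 3.2, 40]
    - [0, 0, 0, 0, 0, 4.8, 40]
    - [0, 0, 0.01, 0, 0, 6.4, 40]
    - [0, 0, 0.01, 0, 0, 8.0, 40]
    - [0, 0, 0.01, 0, 0, 9.6, 40]
    - [0, 0, 0.01, 0, 0, 11.2, 40]
    - [0, 0, 0.015, 0, 0, 12.8, 40]
    - [0, 0, 0.015, 0, 0, 14.4, 40]
    - [0, 0, 0.015, 0, 0, 15.6, 40]
    - [0, 0, 0.015, 0, 0, 16.6, 40]

```text
time_s: 6.9
tcp_pos: [0.4758, -0.0256, 0.2306]
ee_rot: [[-0.821, -0.571, -0.004], [-0.571, 0.821, 0.0], [0.003, 0.003, -1.0]]
wrist_force: [-4.8, 2.7, 3.7]
gripper_width: 0.567
```

```bash
python3 - <<'E'
from h import *
st()
E
```

```text
t 6.9 tcp [ 0.4758 -0.0256  0.2306] yaw -145.15 tilt [-0.0044  0.0005] F [-4.8   2.71  3.69] M [1.326 1.516 0.395] g 49.3 j [ 16.4   7.2 -18.6  -0.1 -64.4 -71.5]
```

Request:
play_rows:
  deltas:
    - [0, 0, 0, 0, 0, 0, 40]
    - [0, 0, 0, 0, 0, 0, 40]
    - [0, 0, 0, 0, 0, 0, 40]

```text
time_s: 7.2
tcp_pos: [0.4758, -0.0256, 0.2306]
ee_rot: [[-0.819, -0.574, -0.004], [-0.574, 0.819, 0.001], [0.003, 0.003, -1.0]]
wrist_force: [-5.5, 5.0, 4.0]
gripper_width: 0.566
```

```bash
python3 - <<'E'
from h import *
for i in range(3): st(); r.capture('top')
E
```

```text
t 7.2 tcp [ 0.4758 -0.0256  0.2306] yaw -144.94 tilt [-0.0043  0.0005] F [-5.55  5.02  4.  ] M [1.192 1.545 0.324] g 49.3 j [ 16.4   7.2 -18.6  -0.1 -64.4 -71.3]
t 7.25 tcp [ 0.4758 -0.0256  0.2306] yaw -144.94 tilt [-0.0043  0.0005] F [-5.54  2.74  3.92] M [1.18  1.544 0.285] g 49.6 j [ 16.4   7.2 -18.6  -0.1 -64.4 -71.3]
t 7.3 tcp [ 0.4758 -0.0256  0.2306] yaw -144.94 tilt [-0.0043  0.0006] F [-5.1   3.6   4.42] M [1.191 1.504 0.31 ] g 49.2 j [ 16.4   7.2 -18.6  -0.1 -64.4 -71.3]
```

Request:
play_rows:
  deltas:
    - [0, 0, 0, 0, 0, 0, 87]
    - [0, 0, 0, 0, 0, 0, 87]
    - [0, 0, 0, 0, 0, 0, 87]
    - [0, 0, 0, 0, 0, 0, 87]

```text
time_s: 7.75
tcp_pos: [0.4779, -0.0261, 0.2307]
ee_rot: [[-0.819, -0.573, 0.0], [-0.573, 0.819, -0.0], [-0.0, -0.0, -1.0]]
wrist_force: [-0.1, 0.3, 0.3]
gripper_width: 0.844
```

```bash
python3 - <<'E'
from h import *
st(); print(go([.4772,-.0252,.2308],-145.9));print(go([.4772,-.0252,.2308],34.1))
E
```

```text
t 7.75 tcp [ 0.4779 -0.0261  0.2307] yaw -145.01 tilt [ 0.0003 -0.0001] F [-0.14  0.3   0.31] M [ 0.093 -0.153  0.009] g 73.4 j [ 16.4   7.3 -18.6   0.  -64.1 -71.4]
[ 0.004  0.046 -0.006 -0.003  0.002  0.179]
[ 4.0000e-03  4.6000e-02 -6.0000e-03 -3.0000e-03 -5.0000e-03 -3.5821e+01]
```

Request:
play_rows:
  deltas:
    - [0, 0.04, 0, 0, 0, 0, 87]
    - [0, 0.04, 0, 0, 0, -1.6, 87]
    - [0, 0.04, 0, 0, 0, -3.2, 87]
    - [0, 0.04, 0, 0, 0, -4.8, 87]
    - [0, 0.04, 0, 0, 0, -6.4, 87]
    - [0, 0.04, 0, 0, 0, -8.0, 87]
    - [0, 0.04, 0, 0, 0, -9.6, 87]
    - [0, 0.04, 0, 0, 0, -11.2, 87]
    - [0, 0.04, 0, 0, 0, -12.8, 87]
    - [0, 0.04, 0, 0, 0, -14.4, 87]
    - [0, 0.04, 0, 0, 0, -16.0, 87]
    - [0, 0.04, 0, 0, 0, -17.6, 87]

```text
time_s: 8.95
tcp_pos: [0.4772, -0.0252, 0.2306]
ee_rot: [[0.549, -0.835, 0.0], [-0.835, -0.549, -0.0], [0.0, -0.0, -1.0]]
wrist_force: [-0.1, 0.7, 0.5]
gripper_width: 1.002
```

Request:
play_rows:
  deltas:
    - [0, 0, 0, 0, 0, -1.6, 87]
    - [0, 0, 0, 0, 0, -3.2, 87]
    - [0, 0, 0, 0, 0, -4.8, 87]
    - [0, 0, 0, 0, 0, -6.4, 87]
    - [0, 0, 0, 0, 0, -8.0, 87]
    - [0, 0, 0, 0, 0, -9.6, 87]
    - [0, 0, 0, 0, 0, -11.2, 87]
    - [0, 0, 0, 0, 0, -12.8, 87]
    - [0, 0, 0, 0, 0, -14.4, 87]
    - [0, 0, 0, 0, 0, -16.0, 87]
    - [0, 0, 0, 0, 0, -17.6, 87]
    - [0, 0, 0, 0, 0, -18.6, 87]

```text
time_s: 10.15
tcp_pos: [0.4772, -0.0252, 0.2306]
ee_rot: [[0.806, 0.591, 0.0], [0.591, -0.806, -0.0], [0.0, 0.0, -1.0]]
wrist_force: [1.3, -0.1, 0.4]
gripper_width: 0.999
```

```bash
python3 - <<'E'
from h import *
st(); c=wcap('w3'); print(go([.4772,-.0252,.2308],36))
E
```

```text
t 10.15 tcp [ 0.4772 -0.0252  0.2306] yaw 36.26 tilt [ 0.0001 -0.0001] F [ 1.26 -0.15  0.37] M [-0.117  0.004  0.027] g 86.9 j [ 16.5   7.2 -18.7   0.  -64.1 109.7]
[ 0.001  0.001 -0.006  0.001  0.001  0.069]
```

View pics/w3.png

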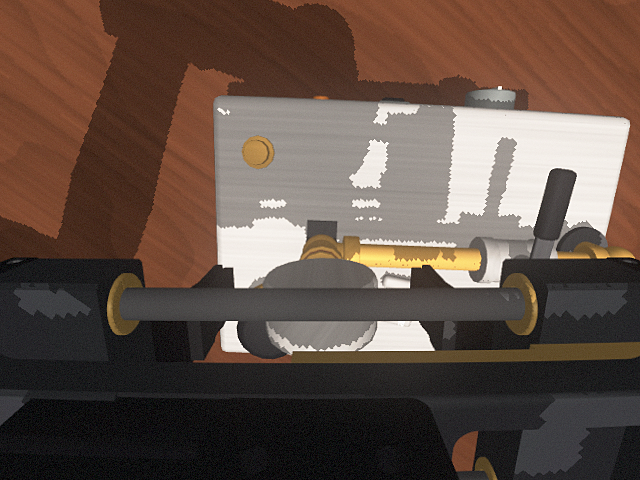

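Request:
play_rows:
  deltas:
    - [0, 0, 0, 0, 0, 0, 52]
    - [0, 0, 0, 0, 0, 0, 52]
    - [0, 0, 0, 0, 0, 0, 40]
    - [0, 0, 0, 0, 0, 0, 40]
    - [0, 0, 0, 0, 0, 0, 40]
    - [0, 0, 0, 0, 0, 0, 40]

```text
time_s: 10.8
tcp_pos: [0.4771, -0.025, 0.2307]
ee_rot: [[0.809, 0.588, -0.0], [0.588, -0.809, 0.0], [0.0, -0.0, -1.0]]
wrist_force: [-1.3, 0.3, 0.7]
gripper_width: 0.567
```

```bash
python3 - <<'E'
from h import *
st()
E
```

```text
t 10.8 tcp [ 0.4771 -0.025   0.2307] yaw 35.99 tilt [-0.0002  0.0004] F [-1.34  0.32  0.72] M [0.243 0.16  0.012] g 49.4 j [ 16.5   7.2 -18.7  -0.  -64.2 109.5]
```

Request:
play_rows:
  deltas:
    - [0, 0, 0, 0, 0, 1, 40]
    - [0, 0, 0, 0, 0, 2, 40]
    - [0, 0, 0, 0, 0, 3, 40]
    - [0, 0, 0, 0, 0, 4, 40]
    - [0, 0, 0, 0, 0, 5, 40]
    - [0, 0, 0.005, 0, 0, 6, 40]
    - [0, 0, 0.005, 0, 0, 7, 40]
    - [0, 0, 0.005, 0, 0, 8, 40]
    - [0, 0, 0.005, 0, 0, 9, 40]

```text
time_s: 11.7
tcp_pos: [0.477, -0.0251, 0.2306]
ee_rot: [[0.987, -0.158, -0.0], [-0.158, -0.987, -0.0], [-0.0, 0.0, -1.0]]
wrist_force: [-0.3, 0.7, 0.4]
gripper_width: 0.566
```

```bash
python3 - <<'E'
from h import *
st()
E
```

```text
t 11.7 tcp [ 0.477  -0.0251  0.2306] yaw -9.11 tilt [-0.0004 -0.0003] F [-0.32  0.71  0.44] M [0.099 0.231 0.359] g 49.2 j [ 16.5   7.2 -18.7   0.  -64.2  64.3]
```

Request:
play_rows:
  deltas:
    - [0, 0, 0, 0, 0, 1.2, 40]
    - [0, 0, 0, 0, 0, 2.4, 40]
    - [0, 0, 0, 0, 0, 3.6, 40]
    - [0, 0, 0, 0, 0, 4.8, 40]
    - [0, 0, 0.005, 0, 0, 6.0, 40]
    - [0, 0, 0.005, 0, 0, 7.2, 40]
    - [0, 0, 0.005, 0, 0, 8.4, 40]
    - [0, 0, 0.01, 0, 0, 9.6, 40]
    - [0, 0, 0.01, 0, 0, 10.8, 40]
    - [0, 0, 0.01, 0, 0, 12, 40]
    - [0, 0, 0.015, 0, 0, 13.2, 40]
    - [0, 0, 0.015, 0, 0, 14.4, 40]

```text
time_s: 12.9
tcp_pos: [0.4766, -0.0252, 0.2303]
ee_rot: [[0.154, -0.988, -0.001], [-0.988, -0.154, -0.0], [0.0, 0.001, -1.0]]
wrist_force: [-1.2, 0.1, 1.9]
gripper_width: 0.568
```

```bash
python3 - <<'E'
from h import *
st()
E
```

```text
t 12.9 tcp [ 0.4766 -0.0252  0.2303] yaw -81.15 tilt [-0.0012 -0.0004] F [-1.19  0.13  1.94] M [0.326 0.481 0.468] g 49.4 j [ 16.5   7.2 -18.7   0.  -64.2  -7.7]
```

Request:
play_rows:
  deltas:
    - [0, 0, 0, 0, 0, 1.2, 40]
    - [0, 0, 0, 0, 0, 2.4, 40]
    - [0, 0, 0, 0, 0, 3.6, 40]
    - [0, 0, 0, 0, 0, 4.8, 40]
    - [0, 0, 0.005, 0, 0, 6.0, 40]
    - [0, 0, 0.005, 0, 0, 7.2, 40]
    - [0, 0, 0.005, 0, 0, 8.4, 40]
    - [0, 0, 0.01, 0, 0, 9.6, 40]
    - [0, 0, 0.01, 0, 0, 10.8, 40]
    - [0, 0, 0.01, 0, 0, 12, 40]
    - [0, 0, 0.015, 0, 0, 13.2, 40]

```text
time_s: 14.0
tcp_pos: [0.4767, -0.0248, 0.23]
ee_rot: [[-0.84, -0.543, -0.001], [-0.543, 0.84, 0.0], [0.001, 0.001, -1.0]]
wrist_force: [-2.6, 1.3, 1.9]
gripper_width: 0.568
```

```bash
python3 - <<'E'
from h import *
st()
c=wcap('w4'); cap('scene','s4')
im=cv2.imread('pics/s4.png')[180:360,190:350]; cv2.imwrite('pics/s4z.png',cv2.resize(im,None,fx=3.3,fy=3.3,interpolation=cv2.INTER_CUBIC))
st()
E
```

```text
t 14.0 tcp [ 0.4767 -0.0248  0.23  ] yaw -147.14 tilt [-0.0009  0.0003] F [-2.62  1.26  1.91] M [0.747 0.628 0.473] g 49.4 j [ 16.6   7.2 -18.7  -0.  -64.1 -73.7]
t 14.1 tcp [ 0.4767 -0.0249  0.23  ] yaw -146.92 tilt [-0.0008  0.0004] F [-2.59  2.69  2.34] M [0.847 0.673 0.347] g 49.2 j [ 16.5   7.2 -18.7  -0.  -64.1 -73.5]
```

View pics/w4.png

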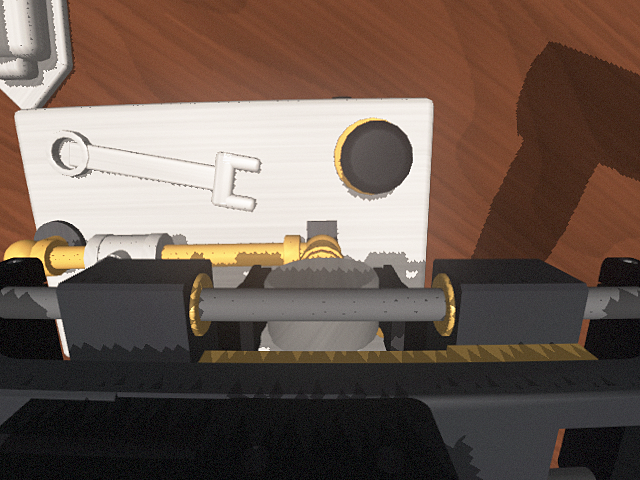

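View pics/s4z.png

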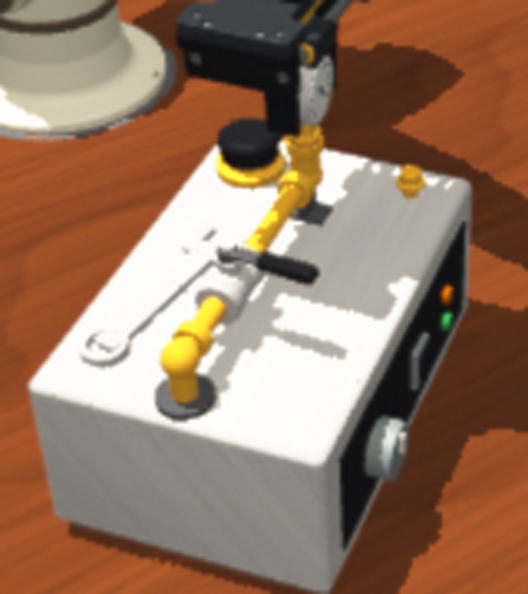

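Request:
play_rows:
  deltas:
    - [0, 0, 0, 0, 0, 0.4, 40]
    - [0, 0, 0, 0, 0, 0.7, 40]
    - [0, 0, 0, 0, 0, 0.7, 40]

```text
time_s: 14.4
tcp_pos: [0.4768, -0.0249, 0.2299]
ee_rot: [[-0.87, -0.494, -0.001], [-0.494, 0.87, 0.0], [0.0, 0.001, -1.0]]
wrist_force: [-3.0, 2.9, 3.3]
gripper_width: 0.569
```

```bash
python3 - <<'E'
from h import *
st()
E
```

```text
t 14.4 tcp [ 0.4768 -0.0249  0.2299] yaw -150.4 tilt [-0.0006  0.0004] F [-2.99  2.89  3.33] M [1.224 0.97  0.431] g 49.5 j [ 16.5   7.2 -18.7  -0.  -64.1 -76.9]
```

Request:
play_rows:
  deltas:
    - [0, 0, 0, 0, 0, 0, 87]
    - [0, 0, 0, 0, 0, 0, 87]
    - [0, 0, 0, 0, 0, 0, 87]
    - [0, 0, 0, 0, 0, 0, 87]
    - [0, 0, 0, 0, 0, 0, 87]
    - [0, 0, 0, 0, 0, 0, 87]
    - [0, 0, -2, 0, 0, 0, 87]
    - [0, 0, -4, 0, 0, 0, 87]
    - [0, 0, -4, 0, 0, 0, 87]
    - [0, 0, -4, 0, 0, 0, 87]

```text
time_s: 15.4
tcp_pos: [0.4775, -0.025, 0.3309]
ee_rot: [[-0.87, -0.492, 0.003], [-0.492, 0.87, 0.001], [-0.003, -0.0, -1.0]]
wrist_force: [-0.4, -0.8, -1.1]
gripper_width: 0.999
```

```bash
python3 - <<'E'
from h import *
st()
c=wcap('w5'); cap('scene','s5')
im=cv2.imread('pics/s5.png')[180:360,190:350]; cv2.imwrite('pics/s5z.png',cv2.resize(im,None,fx=3.3,fy=3.3,interpolation=cv2.INTER_CUBIC))
E
```

```text
t 15.4 tcp [ 0.4775 -0.025   0.3309] yaw -150.51 tilt [0.003  0.0013] F [-0.41 -0.81 -1.13] M [ 0.094 -0.08   0.033] g 86.9 j [ 16.5   3.8  -8.1  -0.  -77.9 -77. ]
```

View pics/w5.png

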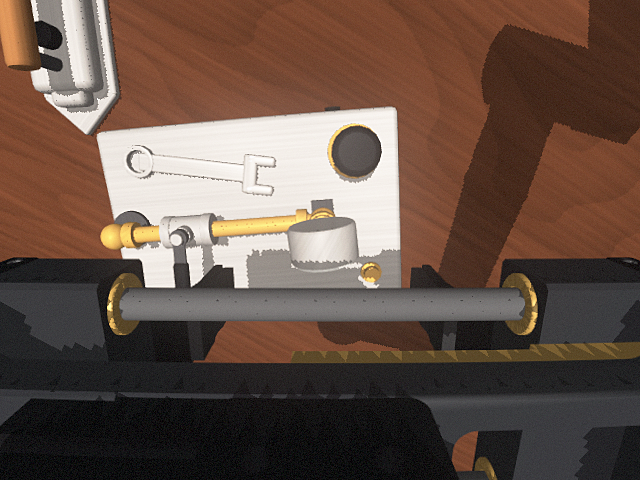

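View pics/s5z.png

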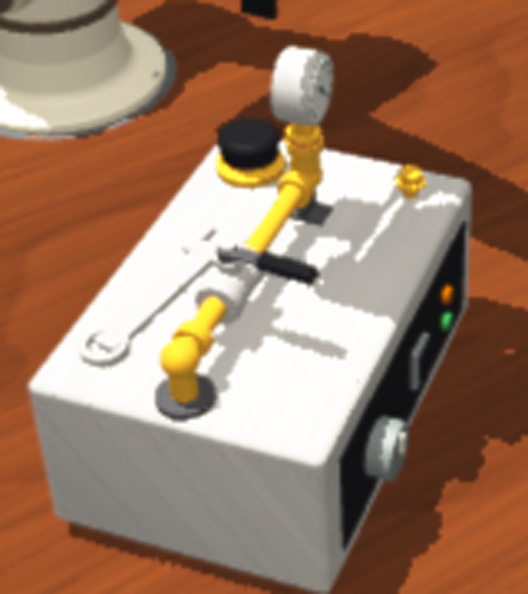

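```bash
python3 - <<'E'
from h import *
im=cv2.imread('pics/w5.png')[205:280,275:375]
cv2.imwrite('pics/w5g.png',cv2.resize(im,None,fx=8,fy=8,interpolation=cv2.INTER_CUBIC))
E
```

```text
(no output)
```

View pics/w5g.png

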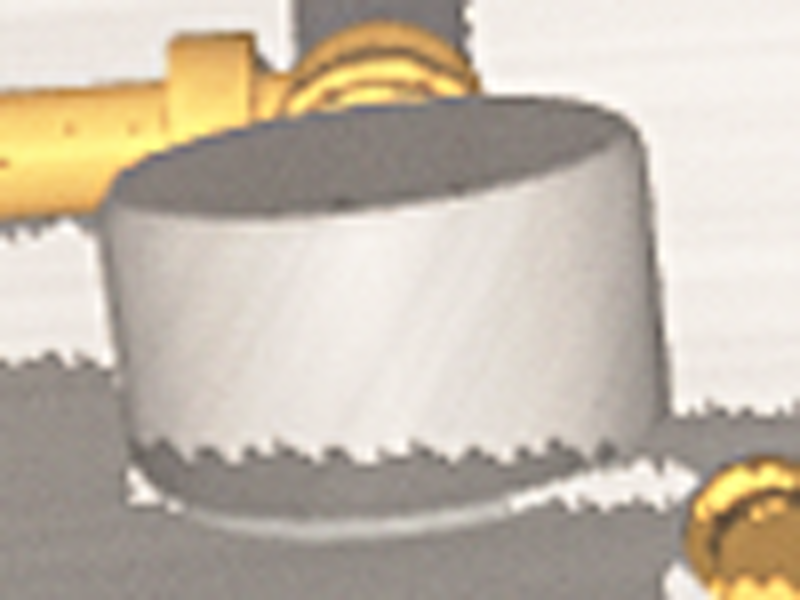

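```bash
python3 - <<'E'
from h import *
s=r.sense(); C=r.capture('wrist'); C['pose']=(s['tcp_pos'],s['ee_rot'])
g=lambda x,y:(x/8+275,y/8+205)
def ang(a,b,z): d=atz(C,b,z)-atz(C,a,z); return np.degrees(np.arctan2(d[1],d[0])),np.linalg.norm(d)
print('gauge y',ang(g(645,140),g(105,205),.248))
print('L',ang(g(110,230),g(130,440),.248),'R',ang(g(648,160),g(668,410),.248))
print('boiler back edge', ang((397,107),(97,133),.14)); print('pipe',ang((230,226),(110,236),.174))
print('Redge',ang((397,107),(400,285),.14),'Ledge',ang((97,133),(142,288),.14))
print(r.sense()['time_s'])
E
```

```text
gauge y (np.float64(-53.50120946732513), np.float64(0.04810256901038413))
L (np.float64(33.49776026844466), np.float64(0.019592052206867237)) R (np.float64(35.31029594455597), np.float64(0.02319190573369237))
boiler back edge (np.float64(-56.10348747178664), np.float64(0.29212027187682743))
pipe (np.float64(-55.781487620643986), np.float64(0.11512326290556311))
Redge (np.float64(33.35104970584913), np.float64(0.18058021052631668)) Ledge (np.float64(38.50423945322535), np.float64(0.16357132155963222))
15.55
```

```bash
python3 - <<'E'
from h import *
st(); print(go([.575,-.0784,.331],-56))
E
```

```text
t 15.55 tcp [ 0.4764 -0.0253  0.3283] yaw -150.5 tilt [-0.0028 -0.0004] F [-0.07  0.04 -0.22] M [ 0.052 -0.116 -0.023] g 86.9 j [ 16.5   3.9  -8.3  -0.  -77.9 -77. ]
[-2.384e+00 -3.791e+00 -1.170e-01  3.400e-02 -1.400e-02 -1.890e+01]
```

Request:
play_rows:
  deltas:
    - [0, 0, 0, 0, 0, -1.6, 87]
    - [-0.5, -0.8, 0, 0, 0, -3.2, 60]
    - [-1, -1.6, 0, 0, 0, -4.8, 40]
    - [-1.5, -2.4, 0, 0, 0, -6.4, 0]
    - [-2, -3.2, 0, 0, 0, -8, 0]
    - [-2.38, -3.79, 0, 0, 0, -9.6, 0]
    - [-2.38, -3.79, 0, 0, 0, -11.2, 0]
    - [-2.38, -3.79, 0, 0, 0, -12.8, 0]
    - [-2.38, -3.79, 0, 0, 0, -14.4, 0]
    - [-2.38, -3.79, 0, 0, 0, -16, 0]
    - [-2.38, -3.79, 0, 0, 0, -17.6, 0]
    - [-2.38, -3.79, 0, 0, 0, -18.9, 0]

```text
time_s: 16.75
tcp_pos: [0.5752, -0.0784, 0.328]
ee_rot: [[0.563, -0.826, -0.003], [-0.826, -0.563, -0.0], [-0.002, 0.003, -1.0]]
wrist_force: [-0.1, 0.6, 0.2]
gripper_width: 0.077
```

Request:
play_rows:
  deltas:
    - [0, 0, 0, 0, 0, 0, 0]
    - [0, 0, 0, 0, 0, 0, 0]

```text
time_s: 16.95
tcp_pos: [0.5753, -0.0783, 0.3287]
ee_rot: [[0.557, -0.83, -0.002], [-0.83, -0.557, -0.0], [-0.001, 0.002, -1.0]]
wrist_force: [0.2, -0.1, -0.2]
gripper_width: 0.008
```

```bash
python3 - <<'E'
from h import *
st(); print(go([.575,-.0784,.193],-56)); c=wcap('w6')
for n,X in dict(piv=(.548,-.128,.204),tip=(.5937,-.0974,.202)).items(): print(n,proj(c,np.array(X)))
E
```

```text
t 16.95 tcp [ 0.5753 -0.0783  0.3287] yaw -56.14 tilt [-0.0022 -0.0002] F [ 0.19 -0.14 -0.16] M [ 0.027 -0.072  0.006] g 0.7 j [  8.2  14.7   4.9  -0.  -80.3  25.6]
[-0.000e+00  2.000e-03  5.426e+00  2.200e-02  1.200e-02 -2.700e-02]
piv [383.37485298 198.86348473]
tip [316.41956044 198.42596886]
```

View pics/w6.png

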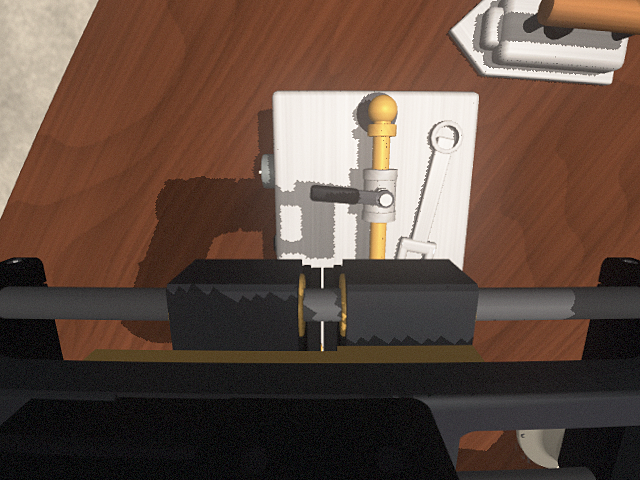

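Request:
play_rows:
  deltas:
    - [0, 0, 1.5, 0, 0, 0, 0]
    - [0, 0, 3, 0, 0, 0, 0]
    - [0, 0, 4.3, 0, 0, 0, 0]
    - [0, 0, 5.1, 0, 0, 0, 0]
    - [0, 0, 5.4, 0, 0, 0, 0]
    - [0, 0, 5.4, 0, 0, 0, 0]
    - [0, 0, 5.4, 0, 0, 0, 0]

```text
time_s: 17.7
tcp_pos: [0.5765, -0.0784, 0.196]
ee_rot: [[0.559, -0.829, 0.002], [-0.829, -0.559, -0.0], [0.001, -0.002, -1.0]]
wrist_force: [-0.3, 0.5, 0.4]
gripper_width: 0.004
```

```bash
python3 - <<'E'
from h import *
s=st(); c=wcap('w7')
# circle push plan in tool frame units; pivot
piv=np.array([.548,-.128,s['tcp_pos'][2]])
v=(s['ee_rot'].T@(s['tcp_pos']-piv)); print('rel pivot in tool mm',v*1000)
def plan(close,ths):
    # first advance 'close' m along tool x, then rotate about pivot clockwise
    a=np.array([close,0,0])
    for th in ths:
        t=np.radians(th); R=np.array([[np.cos(t),-np.sin(t),0],[np.sin(t),np.cos(t),0],[0,0,1]])
        d=R@(v+a)-v; print(th,(d[:2]/.025).round(2),th/5)
plan(.0095,range(0,91,7))
E
```

```text
t 17.7 tcp [ 0.5765 -0.0784  0.196 ] yaw -56.01 tilt [ 0.0023 -0.0003] F [-0.32  0.49  0.38] M [ 0.067 -0.069  0.017] g 0.3 j [  8.2  18.9  -8.2   0.  -62.7  25.8]
rel pivot in tool mm [-2.51977746e+01 -5.13766522e+01  5.12946746e-02]
0 [0.38 0.  ] 0.0
7 [ 0.64 -0.06] 1.4
14 [ 0.9  -0.09] 2.8
21 [ 1.16 -0.09] 4.2
28 [ 1.42 -0.05] 5.6
35 [1.67 0.01] 7.0
42 [1.92 0.11] 8.4
49 [2.15 0.23] 9.8
56 [2.36 0.39] 11.2
63 [2.55 0.56] 12.6
70 [2.72 0.76] 14.0
77 [2.87 0.98] 15.4
84 [2.99 1.22] 16.8
```

View pics/w7.png

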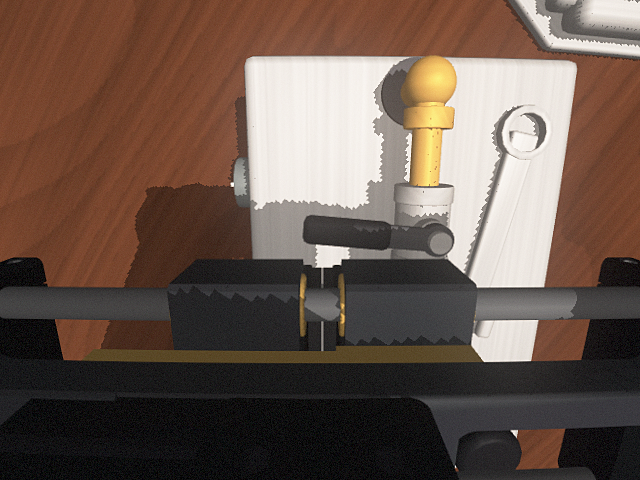

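Request:
play_rows:
  deltas:
    - [0.2, 0, 0.08, 0, 0, 0, 0]
    - [0.38, 0, 0.08, 0, 0, 0, 0]
    - [0.64, -0.06, 0.08, 0, 0, 1.4, 0]
    - [0.9, -0.09, 0.08, 0, 0, 2.8, 0]
    - [1.16, -0.09, 0.08, 0, 0, 4.2, 0]
    - [1.42, -0.05, 0.08, 0, 0, 5.6, 0]
    - [1.67, 0.01, 0.08, 0, 0, 7, 0]
    - [1.67, 0.01, 0.08, 0, 0, 7, 0]

```text
time_s: 18.55
tcp_pos: [0.5992, -0.1135, 0.1932]
ee_rot: [[-0.018, -1.0, 0.001], [-1.0, 0.018, 0.0], [-0.0, -0.001, -1.0]]
wrist_force: [0.5, -0.4, -0.4]
gripper_width: -0.0
```

```bash
python3 - <<'E'
from h import *
s=st(); c=wcap('w8')
E
```

```text
t 18.55 tcp [ 0.5992 -0.1135  0.1932] yaw -91.04 tilt [0.0009 0.0003] F [ 0.5  -0.41 -0.38] M [ 0.184  0.003 -0.003] g -0.0 j [  4.5  21.8  -4.3  -0.  -63.9  -5.5]
```

View pics/w8.png

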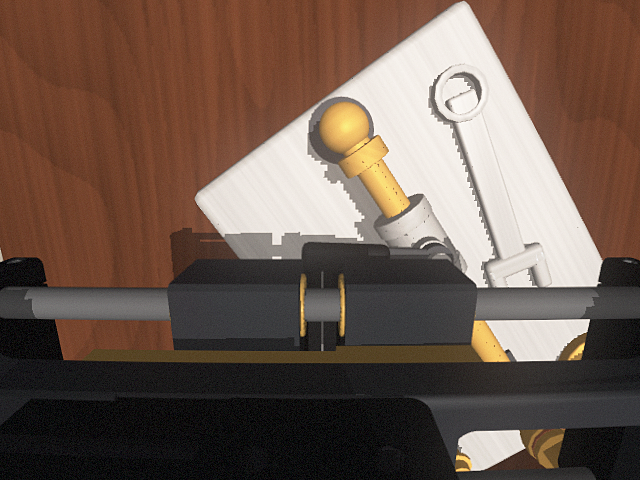

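Request:
play_rows:
  deltas:
    - [0.26, -0.06, 0, 0, 0, 1.4, 0]
    - [0.52, -0.09, 0, 0, 0, 2.8, 0]
    - [0.78, -0.09, 0, 0, 0, 4.2, 0]
    - [1.04, -0.05, 0, 0, 0, 5.6, 0]
    - [1.29, 0.01, 0, 0, 0, 7, 0]
    - [1.42, 0.06, 0, 0, 0, 7.7, 0]
    - [1.54, 0.11, 0, 0, 0, 8.4, 0]
    - [1.54, 0.11, 0, 0, 0, 8.4, 0]

```text
time_s: 19.4
tcp_pos: [0.5963, -0.1516, 0.1932]
ee_rot: [[-0.68, -0.733, 0.003], [-0.733, 0.68, -0.0], [-0.002, -0.002, -1.0]]
wrist_force: [2.4, 0.4, -0.3]
gripper_width: 0.008
```

```bash
python3 - <<'E'
from h import *
s=st(); c=wcap('w9')
E
```

```text
t 19.4 tcp [ 0.5963 -0.1516  0.1932] yaw -132.87 tilt [ 0.0028 -0.0001] F [ 2.43  0.37 -0.27] M [ 0.196 -0.818 -0.021] g 0.7 j [  0.8  22.2  -3.6   0.  -64.  -43.7]
```

View pics/w9.png

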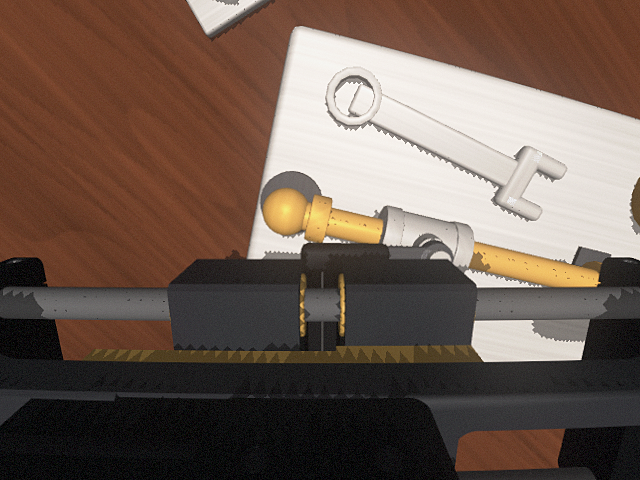

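Request:
play_rows:
  deltas:
    - [0.15, -0.035, 0, 0, 0, 0.8, 0]
    - [0.26, -0.06, 0, 0, 0, 1.4, 0]
    - [0.3, -0.07, 0, 0, 0, 1.6, 0]
    - [0.3, -0.07, 0, 0, 0, 1.6, 0]

```text
time_s: 19.85
tcp_pos: [0.5924, -0.1583, 0.1932]
ee_rot: [[-0.776, -0.631, 0.002], [-0.631, 0.776, -0.0], [-0.002, -0.002, -1.0]]
wrist_force: [3.9, -0.2, -0.9]
gripper_width: 0.008
```

```bash
python3 - <<'E'
from h import *
s=st(); c=wcap('w10'); 
im=cv2.imread('pics/w10.png')[170:300,230:500]; cv2.imwrite('pics/w10z.png',cv2.resize(im,None,fx=2.9,fy=2.9,interpolation=cv2.INTER_CUBIC))
E
```

```text
t 19.85 tcp [ 0.5924 -0.1583  0.1932] yaw -140.87 tilt [ 0.0023 -0.0004] F [ 3.89 -0.22 -0.9 ] M [ 0.142 -1.245  0.01 ] g 0.7 j [  0.2  22.   -3.9   0.  -63.9 -51. ]
```

View pics/w10z.png

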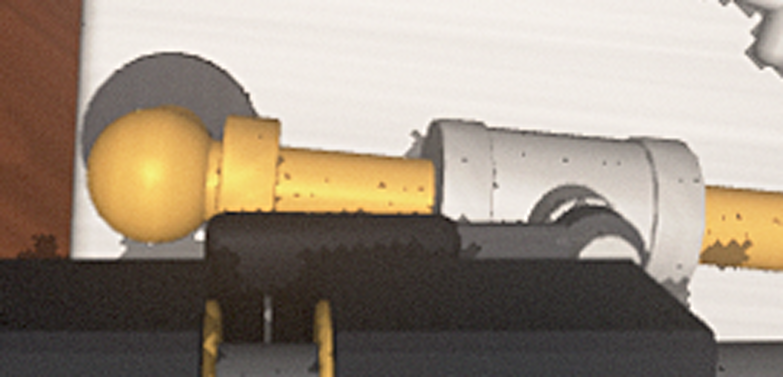

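Request:
play_rows:
  deltas:
    - [0.05, 0, 0, 0, 0, 0.3, 0]
    - [0.05, 0, 0, 0, 0, 0.3, 0]

```text
time_s: 20.1
tcp_pos: [0.5909, -0.1591, 0.1931]
ee_rot: [[-0.793, -0.609, 0.001], [-0.609, 0.793, -0.0], [-0.001, -0.001, -1.0]]
wrist_force: [4.6, -0.9, -0.4]
gripper_width: 0.008
```

```bash
python3 - <<'E'
from h import *
s=st()
E
```

```text
t 20.1 tcp [ 0.5909 -0.1591  0.1931] yaw -142.49 tilt [ 0.0012 -0.0003] F [ 4.62 -0.89 -0.42] M [ 0.004 -1.276  0.033] g 0.7 j [  0.1  22.   -4.1   0.  -63.9 -52.6]
```

Request:
play_rows:
  deltas:
    - [-0.4, 0, 0, 0, 0, 0, 0]
    - [-0.8, 0, 0, 0, 0, 0, 0]
    - [-0.8, 0, -1.5, 0, 0, 0, 0]
    - [-0.8, 0, -3, 0, 0, 0, 0]
    - [-0.8, 0, -4.5, 0, 0, 0, 0]
    - [-1.6, -1, -6, 0, 0, 0, 0]
    - [-2.4, -2, -6, 0, 0, 0, 0]
    - [-3.2, -2, -6, 0, 0, 0, 0]
    - [-3.2, -2, -6, 0, 0, 0, 0]
    - [-3.2, -2, -6, 0, 0, 0, 0]

```text
time_s: 21.1
tcp_pos: [0.6842, -0.1494, 0.3414]
ee_rot: [[-0.793, -0.61, -0.004], [-0.61, 0.793, -0.0], [0.003, 0.002, -1.0]]
wrist_force: [0.1, -0.1, 0.4]
gripper_width: 0.007
```

```bash
python3 - <<'E'
from h import *
s=st(); c=wcap('w11'); cap('scene','s11'); cap('top','t11')
im=cv2.imread('pics/s11.png')[180:360,190:350]; cv2.imwrite('pics/s11z.png',cv2.resize(im,None,fx=3.3,fy=3.3,interpolation=cv2.INTER_CUBIC))
E
```

```text
t 21.1 tcp [ 0.6842 -0.1494  0.3414] yaw -142.44 tilt [-0.0036 -0.    ] F [ 0.12 -0.1   0.42] M [ 0.072 -0.134  0.02 ] g 0.6 j [  0.9  27.6  25.7  -0.  -88.4 -53.3]
```

View pics/w11.png

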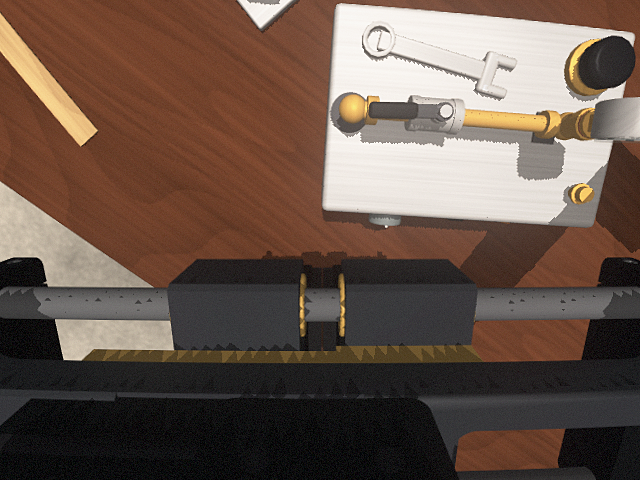

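View pics/s11z.png

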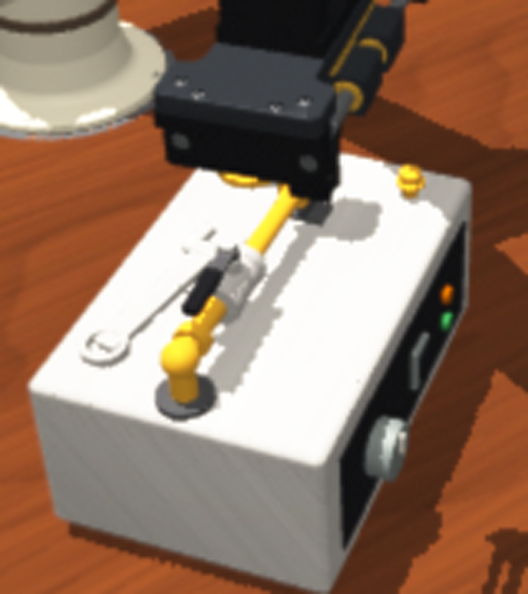

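```bash
python3 - <<'E'
from h import *
im=cv2.imread('pics/w11.png')[75:155,320:640]
cv2.imwrite('pics/w11z.png',cv2.resize(im,None,fx=2.5,fy=2.5,interpolation=cv2.INTER_CUBIC))
s=r.sense(); C=r.capture('wrist'); C['pose']=(s['tcp_pos'],s['ee_rot'])
def ang(a,b,z): d=atz(C,b,z)-atz(C,a,z); return np.degrees(np.arctan2(d[1],d[0])),np.linalg.norm(d)
print('lever',ang((446,111),(371,110),.204),'pipe',ang((540,120),(470,116),.174),'front edge',ang((593,226),(324,210),.14),'back',ang((634,34),(336,4),.14))
E
```

```text
lever (np.float64(-52.79586221682005), np.float64(0.061692885728901095)) pipe (np.float64(-54.69680708690558), np.float64(0.06570177895980499)) front edge (np.float64(-55.79178995212534), np.float64(0.29449235515290845)) back (np.float64(-56.23320204414155), np.float64(0.29406866799606357))
```

View pics/w11z.png

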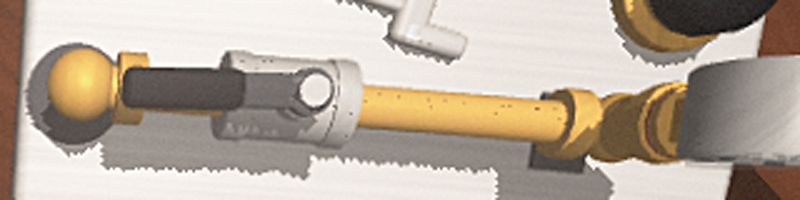

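```bash
python3 - <<'E'
from h import *
print(r.finish_job()); st()
E
```

```text
the job is handed in; nothing more can be done
None
the job is handed in; nothing more can be done
```

The gauge is screwed tight with its dial facing the front, the cock is open, and I handed the job in at about 21 s of the 72 s allowed. The hand-in gave no verdict.

**Gauge:**
- **Tightening:** I gripped it by the rim of the case and screwed it in clockwise in two strokes, about 113° then 186°. The torque rose from about 0.1 N m to 0.36–0.47 N m turning (about 0.3 held), so it bit during the first stroke. That leaves it roughly 0.5–0.75 turn past the bite.
- **Let go:** I allowed for the spring-back and released it. The wrist picture then put the dial's direction at 34.4–36.5°, against about 34° for the boiler front, so it is within about 2.5° (limit 8°).

**Cock:** I pushed the lever round with the closed fingers, with at most about 4.6 N at the wrist at any reading, and stopped just short of the stop. The last picture shows it about 2–3° from the pipe line, or roughly 1.52 rad (1.4 needed).

**Other checks:**
- **Clearance:** The arm was clear of everything at the end, with close to zero wrist force.
- **Loose things:** The spanner and plug look unmoved. I did not compare the iron and cone at the end, but nothing was done near them.
- **Disagreement:** The two measures of the dial's direction differ by about 2°.
- **Not measured:** I could not measure the gauge's final height, so the amount it is tightened rests on the torque and angle readings.

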